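# Open the cinnamon jar

### The arm

A 7-joint arm with a two-finger parallel gripper is mounted at the origin on a cart in front of the work surface, level with it; the furniture and walls round the work are solid. World frame = base frame: x ahead of the robot, y to its left, z up, the work surface at z = 0. Lengths are in m, angles in degrees, forces in N, time in s.
With the tool pointing down it reaches from about 0.425 to 0.825 m from the base axis. Payload 3.6 kg.
Tool frame: the origin (TCP) lies midway between the tips of the shut fingers; the grasp point (between the pads) lies 19 mm behind it; z points along the fingers, y is the direction in which the jaws open and shut (so a half turn about z gives the same grasp; the last joint's range is limited). The gripper opens to 85 mm and grips with 20 to 120 N. Pads are 22 mm wide; open, the fingers measure 114 mm over their backs; the gripper's body (76 mm by 85 mm) begins 54 mm behind the grasp point. The pads swing forward as they close: fully open they stand 13 mm farther back than shut.
Start: joints at [-77.836, 35.231, -0.722, 81.555, 0.464, 63.22, -2.315], TCP at [0.154, 0.632, 0.231] pointing down, gripper open.
Joint ranges: [-178.69, 178.69], [-17.37, 117.87], [-77.05, 75.6], [15.02, 138.74], [-78.02, 258.01], [0.78, 113.62], [-162.83, 162.83]. Speed limits (degrees/s): [159.86, 159.86, 180, 180, 180, 180, 180].

### API

Orientations are given as [roll, pitch, yaw] about the fixed x, y, z axes, in that order (R = Rz(yaw) Ry(pitch) Rx(roll)).
In Python, from cell import * gives the robot as it stands.
- The arm moves only by the tool apply_moves, never from a script. Its arguments are lists of equal length, an entry for each row: "xyz": the shift along the world's x, y, z in mm, a list of three; "spin": the turn about the world's z in rad. A call has 1 to 8 rows; each row shifts and turns the commanded pose from where the row before left it; what a row does not reach is not made up. A row lasts 1/12 s, in which the tool goes at most 41.7 mm and 7.16 degrees, less where a joint would pass 70% of its speed; a pose out of reach is approached as far as the arm can. A call with a gripper value outside its range is refused whole. "jaw" is the opening, from 0 (shut) to 1 (fully open), set as the call begins (left out, the last holds). The fingers move at their own pace and stop on an object; "grip_force" is the grip in N (left out, the last holds). Time passes only in rows, so rows that do not move let the fingers close. It gives the time, the measured TCP pose, the force and the opening at its end, in the units of the state.
- get_state(): the state, without advancing time (a new reading comes with each control period).
- grab_frame(name): name is "scene" or "top"; returns the picture (480x640x3 uint8, red, green, blue); there is no depth.
- camera_model(name): a dict with "fx", "fy", "cx", "cy" (pixels), "D" ([k1, k2, p1, p2, k3] as OpenCV has them; the pictures are not rectified), "xyz" and "rotation" of the camera in the world. Camera axes: x right, y down, z forward; pixel columns grow to the right and rows downward; lengths in m; the calibration is good to about 2 mm. A picture is of the moment at which its call begins. camera_model takes no time and is no camera call.
- close_job(): hands the job in, once; it reports no verdict.
The state is a dict: "clock": time; "joint_positions": joint angles; "joint_velocities": joint speeds; "tau": joint torques, N m; "tcp_pos": TCP position; "tcp_rot": TCP orientation; "wrist_force": force on the tool from outside, world axes, zero at the start; "wrist_torque": the same for the moment, N m; "opening": finger opening in m.
Only numpy, scipy, OpenCV 4.12 (cv2) and the standard library are available. Lean on these libraries where they do the work, as an engineer would, in place of code of your own. Each camera call takes 0.05 s, during which the arm holds its last target.

### The job

Open the blue spice jar with the brass cap: unscrew the cap anticlockwise without pulling on it until its thread lets go, then lift it straight off the jar. Set it down (do not drop it) right way up on the round cork mat and let go. The jar with the steel cap stays shut.

Things in the scene. Friction and masses are not known exactly. Their poses are not given: they have to be found in the camera images.
- brass_cap: Round brass screw cap, knurled, on the jar at the start: 58 mm across, 36 mm high, about 80 g; grip it across at any yaw, firmly (30 N or more). Origin: centre of its underside; z up. A quick thread holds it: turned anticlockwise from above, easily, it is free after at most 65 degrees; a stop blocks it from 130 degrees on. Turn 80 to 90 degrees, at constant height (the thread has 1 to 4 mm play).
- cinnamon_jar: Blue glazed ceramic jar (for cinnamon sticks) under the brass cap: 52 mm across, fixed in a dark wooden foot 84 x 84 x 24 mm, so it neither turns nor tips. Origin: centre of the foot's underside, on the worktop. Its neck (46 mm over the thread) ends 115 mm above the origin. The seated cap spans 83 to 119 mm above it; fingertips may reach below the cap's rim. Lifted 40 mm, the cap is clear.
- cork_mat: Round cork mat, 110 mm across, 6 mm thick, flat and fixed on the worktop. Origin: centre of its underside; its top lies 6 mm above the origin.
- steel_capped_jar: The other jar, same size and shape on the same kind of foot, with a steel-grey cap; shut tight and fixed. Not to be handled. Origin: centre of the foot's underside.
Mind the look-alikes: they are no part of the job. What is meant by the brass_cap is not green, and is the smaller of those in its own colour.

How it is judged:
By the outcome, as a careful person would: the job done as asked, in the order asked, and still so for the second after the job is handed in, with the robot touching nothing.
It also fails if it takes over 48 s, if anything falls off the work surface, if the arm or the gripper's body presses on something with over 40 N, if the wrist force passes 120 N, or if a joint passes its speed limit or range.

## Working session

There is one attempt and no reset: what is moved stays moved. The work goes in short steps, Python scripts to look and compute and a tool call to move; the robot and the scene stay as the last step left them, time stands still between calls to the robot, and variables do not carry over. Pictures are saved under pics/ and viewed, and the job is handed in when it is done.

Besides the shell and the picture viewer there is one more tool, called after "Emit:" by a JSON object that holds its "method" and its "body". apply_moves: Moves the arm, as the interface text tells. Its arguments: {"type":"object","properties":{"xyz":{"type":"array","items":{"type":"array","items":{"type":"number"}}},"spin":{"type":"array","items":{"type":"number"}},"jaw":{"type":"number"},"grip_force":{"type":"number"}},"required":["xyz","spin"]}

```bash
mkdir -p pics; ls; python3 - <<'E'
from cell import *
import cv2
s=get_state();print(s)
for n in("scene","top"):
    cv2.imwrite(f"pics/{n}0.png",grab_frame(n)[:,:,::-1]);print(n,camera_model(n))
E
```

```text
pics
{'clock': 0.0, 'joint_positions': array([-77.83789214,  35.28856804,  -0.723588  ,  81.6410679 ,
         0.463512  ,  63.22022754,  -2.31449135]), 'joint_velocities': array([-0.07699235,  0.05238823, -0.03102597, -0.08492718, -0.05933055,
       -0.02132361, -0.02436691]), 'tau': array([-1.22666343e-04, -4.69218707e+01,  2.59133801e-01, -1.71033311e+01,
        1.00289236e-02,  9.81477555e-03, -8.72886318e-06]), 'tcp_pos': array([0.15352949, 0.63081802, 0.23014731]), 'tcp_rot': array([-1.79852994e+02,  1.19224278e-03,  1.66323955e+02]), 'wrist_force': array([ 0.67584875, -0.17511345,  0.10153003]), 'wrist_torque': array([ 0.01365233, -0.01370065,  0.01142659]), 'opening': 0.0854772915117348}
scene {'fx': 465.50315618357064, 'fy': 465.50315618357064, 'cx': 315.95075357090815, 'cy': 238.3112646446594, 'D': array([-0.04007753,  0.        ,  0.        ,  0.        ,  0.        ]), 'xyz': array([0.47598863, 0.59641544, 0.64536645]), 'rotation': array([-131.16844185,    0.68279838, -179.35234068])}
top {'fx': 524.4912958019377, 'fy': 524.4912958019377, 'cx': 312.0360951866958, 'cy': 232.2717402788291, 'D': array([-0.0605435,  0.       ,  0.       ,  0.       ,  0.       ]), 'xyz': array([ 0.27766566, -0.01312068,  1.17483744]), 'rotation': array([-168.8704748 ,    0.32238519,  -90.86442064])}
```

View pics/scene0.png

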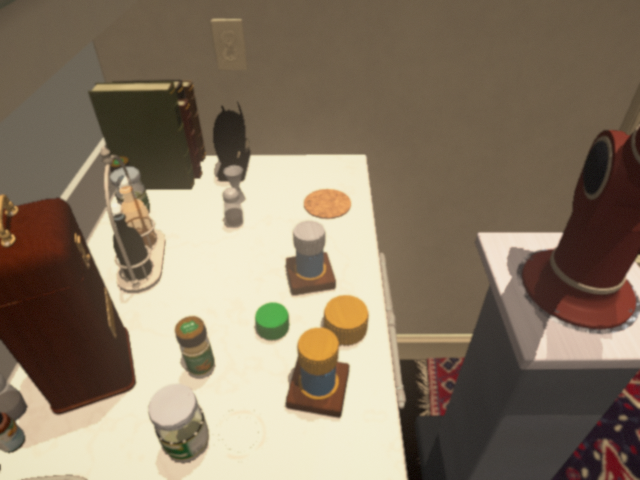

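View pics/top0.png

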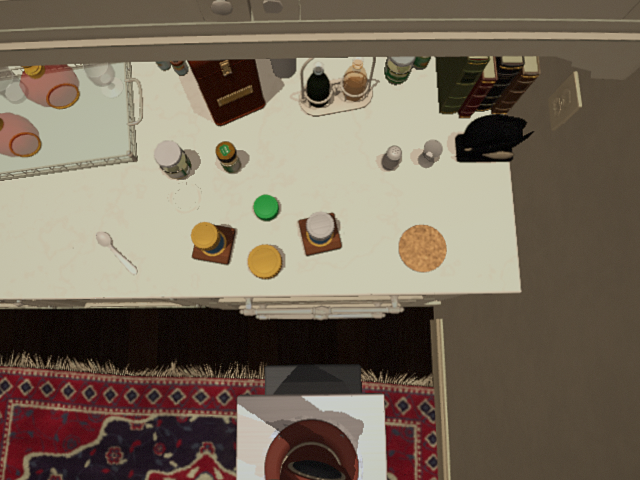

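The pictures show the following:
- **Brass cap on the blue jar:** scene (318,345), top (205,236). This is the target.
- **Larger loose brass lid:** scene (346,318), top (265,262). It is a look-alike.
- **Green cap:** scene (272,321), top (266,207). Wrong colour.
- **Steel-capped jar:** scene (310,240), top (320,226). Not to be touched.
- **Cork mat:** scene (327,203), top (422,248).

Next I'll measure positions and check the choice in a close crop.

```bash
cat > h.py <<'E'
import numpy as np,cv2
from scipy.spatial.transform import Rotation as R
from cell import *
def ray(n,uv):
    m=camera_model(n);K=np.array([[m['fx'],0,m['cx']],[0,m['fy'],m['cy']],[0,0,1.]])
    p=cv2.undistortPoints(np.array(uv,float).reshape(-1,1,2),K,m['D']).reshape(-1,2)
    r=R.from_euler('xyz',m['rotation'],degrees=True).as_matrix()
    return m['xyz'],(r@np.c_[p,np.ones(len(p))].T).T
def onz(n,uv,z):
    o,d=ray(n,uv);return o+d*((z-o[2])/d[:,2])[:,None]
def proj(n,P):
    m=camera_model(n);K=np.array([[m['fx'],0,m['cx']],[0,m['fy'],m['cy']],[0,0,1.]])
    r=R.from_euler('xyz',m['rotation'],degrees=True).as_matrix().T
    return cv2.projectPoints(np.array(P,float).reshape(-1,1,3),cv2.Rodrigues(r)[0],-r@m['xyz'],K,m['D'])[0].reshape(-1,2)
E
python3 - <<'E'
from h import *
T=cv2.imread('pics/top0.png');S=cv2.imread('pics/scene0.png')
for n,I,roi in(("top",T,(150,190,480,290)),("scene",S,(200,180,420,430))):
    hsv=cv2.cvtColor(I,cv2.COLOR_BGR2HSV)
    for c,lo,hi in(("orange",(12,150,120),(28,255,255)),("green",(45,120,60),(80,255,255)),("cork",(5,80,120),(18,200,255)),("wood",(0,80,20),(15,255,110))):
        m=cv2.inRange(hsv,lo,hi);k=np.zeros_like(m);k[roi[1]:roi[3],roi[0]:roi[2]]=255;m&=k
        for q in cv2.findContours(m,cv2.RETR_EXTERNAL,cv2.CHAIN_APPROX_NONE)[0]:
            if cv2.contourArea(q)>120:
                b=cv2.boundingRect(q);e=cv2.fitEllipse(q);print(n,c,b,np.round(e[0],1),np.round(e[1],1),cv2.contourArea(q))
a=cv2.resize(T[180:300,170:350],None,fx=4,fy=4)[:, :720]
b=cv2.resize(S[280:430,240:390],None,fx=4,fy=4)
cv2.imwrite('pics/ct.png',a);cv2.imwrite('pics/cs.png',b)
E
```

```text
top orange (248, 245, 33, 34) [264.2 261. ] [32.  32.6] 815.0
top orange (191, 222, 27, 27) [204. 235.] [24.8 26.3] 508.5
top green (254, 195, 24, 25) [265.5 206.8] [23.6 24. ] 442.0
top cork (399, 225, 48, 47) [422.1 248. ] [45.9 47.7] 1716.0
top wood (192, 226, 43, 38) [214.2 244.2] [35.7 41.1] 435.5
top wood (299, 213, 43, 43) [319.5 231.9] [37.5 44.4] 373.5
scene orange (301, 373, 40, 27) [317.7 379.9] [36.6 41.4] 164.0
scene orange (298, 327, 42, 40) [318.8 345.9] [37.  40.6] 1151.5
scene orange (325, 296, 43, 37) [346.1 313.6] [34.8 42.5] 1139.5
scene green (256, 304, 31, 24) [271.4 315.6] [23.6 30.5] 562.5
scene cork (397, 337, 23, 22) [408.7 347. ] [23.5 25.5] 419.5
scene cork (297, 295, 72, 113) [331.  349.1] [ 56.4 114.5] 3393.0
scene cork (292, 253, 43, 34) [313.  270.7] [31.4 41.8] 404.5
scene cork (304, 189, 47, 30) [327.  203.2] [29.1 47. ] 1072.0
scene cork (371, 180, 49, 153) [396.7 241.5] [ 33.8 182.5] 3978.5
scene wood (287, 361, 57, 56) [320.6 384.3] [57.9 64.6] 699.0
scene wood (401, 360, 19, 70) [410.3 395.1] [17.6 67.1] 678.0
scene wood (291, 282, 44, 12) [310.4 287.9] [ 6.2 54.9] 203.0
```

View pics/ct.png

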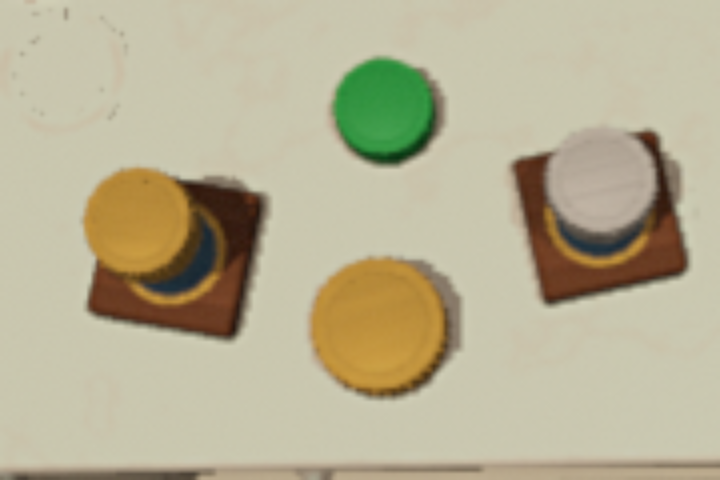

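View pics/cs.png

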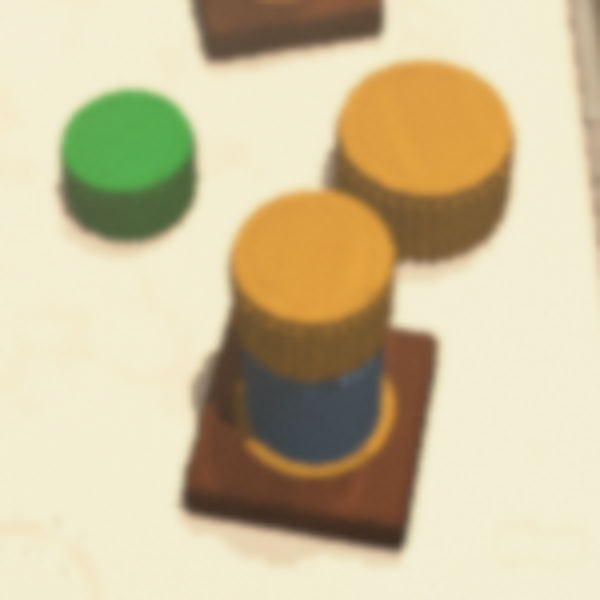

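The crops show the smaller brass cap sitting on the blue jar: top-face centre at about top (204,235) and scene (318,344). The larger brass lid lies loose on the worktop and the green cap is apart, so the choice holds.

```bash
python3 - <<'E'
from h import *
np.set_printoptions(precision=4,suppress=True)
def tri(a,b):
    o1,d1=ray("top",[a]);o2,d2=ray("scene",[b]);d1=d1[0];d2=d2[0]
    t=np.linalg.lstsq(np.c_[d1,-d2],o2-o1,rcond=None)[0];p=o1+t[0]*d1;q=o2+t[1]*d2;return (p+q)/2,np.linalg.norm(p-q)
print("cap tri",tri((204,235),(318.2,344.2)))
print("cap z.119",onz("top",[(204,235)],.119),onz("scene",[(318.2,344.2)],.119))
print("cap diam",np.ptp(onz("top",[(191.5,235),(217,235)],.119),0),np.ptp(onz("scene",[(298,344),(338.5,344)],.119),0))
print("mat",tri((422.1,248),(327,203.2)),onz("top",[(422.1,248)],.006),onz("scene",[(327,203.2)],.006))
print("mat diam",np.ptp(onz("top",[(399,248),(446.5,248)],.006),0))
# foot corners z=.024 from crop (top) 
f=np.array([(188,178),(262,195),(232,335),(90,308)])/4+[170,180]
P=onz("top",f,.024);print("foot",P,(P[0]+P[2])/2,(P[1]+P[3])/2)
f=np.array([(437,335),(405,530),(186,492)])/4+[240,280];print(onz("scene",f,.024))
print("lid",onz("top",[(264.2,260.5)],.036),"green",onz("top",[(265.5,206)],.03),"steel",onz("top",[(319.5,225)],.119), "shakers",onz("top",[(393,168),(430,162)],.0))
print("saltTop",onz("top",[(320,310),(0,303)],0))
E
```

```text
cap tri (array([0.4837, 0.2125, 0.1167]), np.float64(0.00022483401467896893))
cap z.119 [[0.4833 0.212  0.119 ]] [[0.4835 0.2142 0.119 ]]
cap diam [0.0008 0.0528 0.    ] [0.0553 0.0001 0.    ]
mat (array([ 0.4679, -0.2587,  0.0042]), np.float64(0.000295017916043829)) [[ 0.4674 -0.2583  0.006 ]] [[ 0.468  -0.2564  0.006 ]]
mat diam [0.0018 0.1079 0.    ]
foot [[0.5254 0.2034 0.024 ]
 [0.515  0.1615 0.024 ]
 [0.4361 0.1772 0.024 ]
 [0.4524 0.2568 0.024 ]] [0.4807 0.1903 0.024 ] [0.4837 0.2092 0.024 ]
[[0.4364 0.1818 0.024 ]
 [0.4511 0.2631 0.024 ]
 [0.53   0.2487 0.024 ]]
lid [[0.4404 0.0957 0.036 ]] green [[0.5649 0.0937 0.03  ]] steel [[ 0.5004 -0.0259  0.119 ]] shakers [[ 0.6592 -0.202   0.    ]
 [ 0.6728 -0.2899  0.    ]]
saltTop [[ 0.3327 -0.025  -0.    ]
 [ 0.3558  0.7051  0.    ]]
```

The two views agree:

| Thing | Measured position | Check |
|---|---|---|
| Cap | (0.4835, 0.213) | Triangulated top 0.117 against the stated 0.119; 0.2 mm between rays |
| Mat | (0.468, -0.258) | 108 mm across against the stated 110 |

Both are about 0.53 m from the base, within reach. I'll move above the cap and pre-rotate clockwise, so the last joint has room for the anticlockwise turn.

Emit:
{"method": "apply_moves", "body": {"xyz": [[20,-26,0],[20,-26,0],[20,-26,0],[20,-26,0],[20,-26,0],[20,-26,0],[20,-26,0],[20,-26,0]], "spin": [-0.105,-0.105,-0.105,-0.105,-0.105,-0.105,-0.105,-0.105], "jaw": 1, "grip_force": 50}}

```text
clock: 0.77
tcp_pos: [0.3142, 0.4219, 0.231]
tcp_rot: [-180.0, 0.0, 117.9]
wrist_force: [0.4, 0.5, 0.1]
opening: 0.0855
```

Emit:
{"method": "apply_moves", "body": {"xyz": [[20,-26,0],[20,-26,0],[20,-26,0],[20,-26,0],[20,-26,0],[20,-26,0],[20,-26,0],[20,-26,0]], "spin": [-0.105,-0.105,-0.105,-0.105,-0.105,-0.105,-0.105,-0.105]}}

```text
clock: 1.43
tcp_pos: [0.4741, 0.2142, 0.2311]
tcp_rot: [-180.0, 0.0, 69.8]
wrist_force: [0.7, 0.5, 0.1]
opening: 0.0855
```

Emit:
{"method": "apply_moves", "body": {"xyz": [[0,0,0],[0,0,0],[0,0,0]], "spin": [0,0,0]}}

```text
clock: 1.68
tcp_pos: [0.473, 0.2162, 0.2308]
tcp_rot: [-179.9, 0.0, 70.1]
wrist_force: [0.1, 0.7, -0.2]
opening: 0.0852
```

Emit:
{"method": "apply_moves", "body": {"xyz": [[10,-3,-20],[0,0,-30],[0,0,-20],[0,0,0],[0,0,0]], "spin": [0,0,0,0,0]}}

```text
clock: 2.1
tcp_pos: [0.4823, 0.2139, 0.1606]
tcp_rot: [-179.9, 0.1, 70.2]
wrist_force: [-0.5, 0.3, 0.4]
opening: 0.0852
```

```bash
python3 - <<'E'
from h import *
s=get_state();print(s['tcp_pos'],s['joint_positions'])
a=grab_frame("scene")[240:440,200:460,::-1];b=grab_frame("top")[140:300,100:360,::-1]
cv2.imwrite('pics/s1.png',cv2.resize(a,None,fx=3,fy=3)[:600,:780]);cv2.imwrite('pics/t1.png',cv2.resize(b,None,fx=3,fy=3))
E
```

```text
[0.48232153 0.21386619 0.16058154] [-42.84653426  31.26133664  25.10174631 107.26000136 -18.02059444
  45.54771922 -27.91453465]
```

View pics/s1.png

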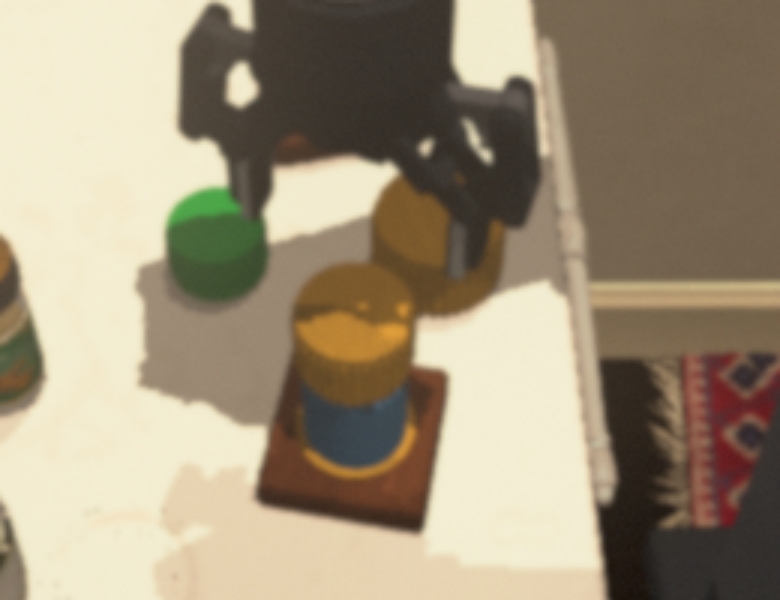

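View pics/t1.png

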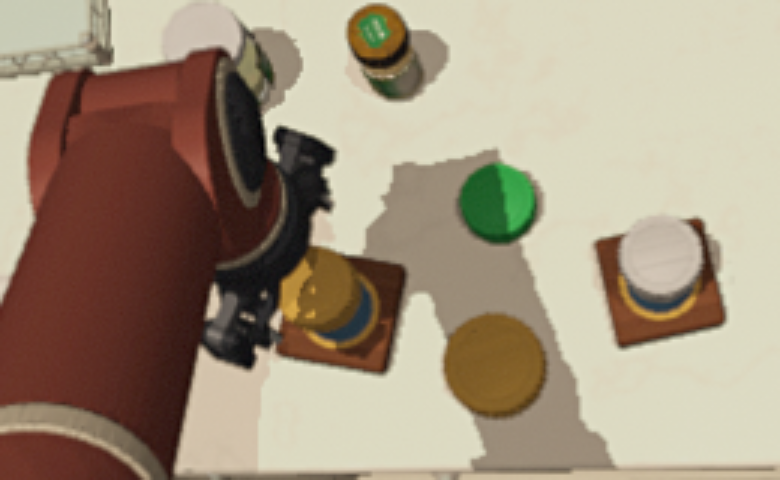

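```bash
python3 - <<'E'
from h import *
y=np.array([.94,-.34,0]);c=np.array([.4835,.213,.173])
print(proj("scene",[c+.0427*y,c-.0427*y,c]),"seen (285,310),(352,330)")
E
```

```text
[[287.40911795 309.56722532]
 [349.4755726  327.34058026]
 [317.85235066 318.30033157]] seen (285,310),(352,330)
```

The scene view shows the fingertips at (285,310) and (352,330), within a few pixels of the predicted positions on either side of the cap. I'll go down.

Emit:
{"method": "apply_moves", "body": {"xyz": [[1,-1,-20],[0,0,-20],[0,0,-18],[0,0,-12],[0,0,-6],[0,0,0],[0,0,0]], "spin": [0,0,0,0,0,0,0]}}

```text
clock: 2.78
tcp_pos: [0.4855, 0.212, 0.0864]
tcp_rot: [179.9, -0.1, 70.1]
wrist_force: [0.6, -0.8, 0.5]
opening: 0.0853
```

Emit:
{"method": "apply_moves", "body": {"xyz": [[0,0,0],[0,0,0],[0,0,0],[0,0,0],[0,0,0],[0,0,0],[0,0,0],[0,0,0]], "spin": [0,0,0,0,0,0,0,0], "jaw": 0, "grip_force": 50}}

```text
clock: 3.45
tcp_pos: [0.4843, 0.2122, 0.0866]
tcp_rot: [-179.9, -0.1, 70.1]
wrist_force: [-2.1, 0.4, 7.7]
opening: 0.0549
```

The opening of 55 mm is a little under 58 mm, so I'll check before turning.

Emit:
{"method": "apply_moves", "body": {"xyz": [[0,0,0],[0,0,0],[0,0,0],[0,0,0]], "spin": [0,0,0,0]}}

```text
clock: 3.78
tcp_pos: [0.4843, 0.2122, 0.0866]
tcp_rot: [-179.9, -0.1, 70.1]
wrist_force: [-2.1, -0.0, 7.2]
opening: 0.0549
```

```bash
python3 - <<'E'
from h import *
s=get_state();print(s['tcp_pos'],s['opening'],s['wrist_force'],s['wrist_torque'])
a=grab_frame("scene")[280:430,220:420,::-1]
cv2.imwrite('pics/s2.png',cv2.resize(a,None,fx=4,fy=4))
E
```

```text
[0.48432267 0.21223993 0.08664289] 0.0549313399460147 [-2.08151647 -0.00853271  7.15924919] [ 0.09051124  0.67767938 -0.00183731]
```

View pics/s2.png

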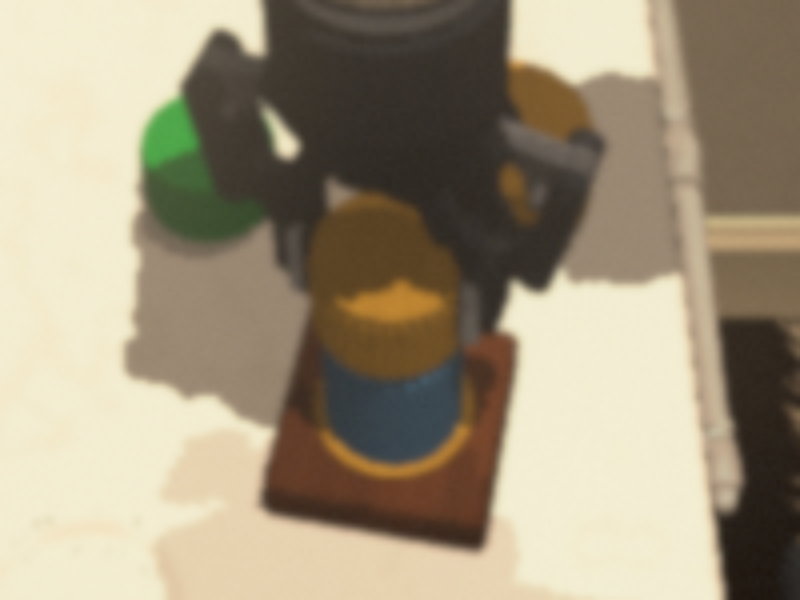

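The view shows both pads on the cap, left at (290,255) and right at (470,310) in the crop, so the grip is centred. I'll turn it anticlockwise at constant height.

Emit:
{"method": "apply_moves", "body": {"xyz": [[0,0,0],[0,0,0],[0,0,0],[0,0,0],[0,0,0],[0,0,0],[0,0,0],[0,0,0]], "spin": [0.06,0.06,0.06,0.06,0.06,0.06,0.06,0.06]}}

```text
clock: 4.5
tcp_pos: [0.4846, 0.213, 0.0867]
tcp_rot: [180.0, -0.1, 97.8]
wrist_force: [-2.0, 2.2, 5.6]
opening: 0.0551
```

Emit:
{"method": "apply_moves", "body": {"xyz": [[0,0,0],[0,0,0],[0,0,0],[0,0,0],[0,0,0],[0,0,0],[0,0,0],[0,0,0]], "spin": [0.06,0.06,0.06,0.06,0.06,0.06,0.06,0.06]}}

```text
clock: 5.17
tcp_pos: [0.4849, 0.213, 0.0867]
tcp_rot: [179.9, -0.1, 125.3]
wrist_force: [-1.3, 1.9, 6.1]
opening: 0.055
```

Emit:
{"method": "apply_moves", "body": {"xyz": [[0,0,0],[0,0,0],[0,0,0],[0,0,0],[0,0,0],[0,0,0],[0,0,0],[0,0,0]], "spin": [0.06,0.06,0.06,0.06,0.06,0.06,0.06,0.06]}}

```text
clock: 5.83
tcp_pos: [0.485, 0.2129, 0.0867]
tcp_rot: [179.9, 0.0, 152.8]
wrist_force: [-1.5, 0.6, 5.5]
opening: 0.055
```

Emit:
{"method": "apply_moves", "body": {"xyz": [[0,0,0],[0,0,0],[0,0,0]], "spin": [0.05,0,0]}}

```text
clock: 6.08
tcp_pos: [0.485, 0.2128, 0.0867]
tcp_rot: [179.9, 0.0, 155.5]
wrist_force: [-2.0, 3.3, 4.9]
opening: 0.0553
```

```bash
python3 - <<'E'
from h import *
s=get_state();print(s['tcp_pos'],s['tcp_rot'],s['opening'],s['wrist_force'],s['wrist_torque'],s['joint_positions'])
E
```

```text
[0.48501524 0.21280745 0.08667169] [1.79862298e+02 3.38445042e-02 1.55491000e+02] 0.05525389693782212 [-2.02067995  3.26290558  4.94012176] [0.21080908 0.38886426 0.0884042 ] [-23.88581058  35.79884664  -3.23197265 110.38812243   3.29246442
  33.77161617  36.24924639]
```

It turned 85.4° at constant height with little force. Now a gentle lift, watching the vertical force.

Emit:
{"method": "apply_moves", "body": {"xyz": [[0,0,1],[0,0,1],[0,0,1],[0,0,1],[0,0,1],[0,0,0]], "spin": [0,0,0,0,0,0]}}

```text
clock: 6.58
tcp_pos: [0.4848, 0.2124, 0.0903]
tcp_rot: [179.9, -0.0, 155.5]
wrist_force: [0.6, 4.3, -3.3]
opening: 0.0552
```

Emit:
{"method": "apply_moves", "body": {"xyz": [[0,0,1],[0,0,1],[0,0,0],[0,0,0]], "spin": [0,0,0,0]}}

```text
clock: 6.92
tcp_pos: [0.4848, 0.2123, 0.0925]
tcp_rot: [179.9, -0.0, 155.5]
wrist_force: [0.8, 4.8, -4.5]
opening: 0.055
```

Only about 4.5 N at 6 mm of lift. The thread has let go, because slipping in a 50 N grip would show a far larger force. Continuing straight up.

Emit:
{"method": "apply_moves", "body": {"xyz": [[0,0,3],[0,0,4],[0,0,6],[0,0,8],[0,0,8],[0,0,8],[0,0,8],[0,0,0]], "spin": [0,0,0,0,0,0,0,0]}}

```text
clock: 7.58
tcp_pos: [0.4856, 0.2103, 0.1392]
tcp_rot: [180.0, 0.1, 155.3]
wrist_force: [-0.5, -0.7, -1.1]
opening: 0.0552
```

Emit:
{"method": "apply_moves", "body": {"xyz": [[0,0,20],[0,0,25],[0,0,25],[0,0,20],[0,0,10],[0,0,0],[0,0,0]], "spin": [0,0,0,0,0,0,0]}}

```text
clock: 8.17
tcp_pos: [0.4843, 0.2109, 0.2368]
tcp_rot: [-179.9, -0.0, 155.4]
wrist_force: [0.4, -0.4, -1.7]
opening: 0.0547
```

```bash
python3 - <<'E'
from h import *
s=get_state();print(s['tcp_pos'],s['tcp_rot'],s['opening'],s['wrist_force'])
a=grab_frame("scene")[190:430,180:460,::-1]
cv2.imwrite('pics/s3.png',cv2.resize(a,None,fx=2.5,fy=2.5))
E
```

```text
[0.48429362 0.2108509  0.23681086] [-1.79931178e+02 -2.25045392e-02  1.55404539e+02] 0.05467305788848678 [ 0.39779184 -0.39435279 -1.67770004]
```

View pics/s3.png

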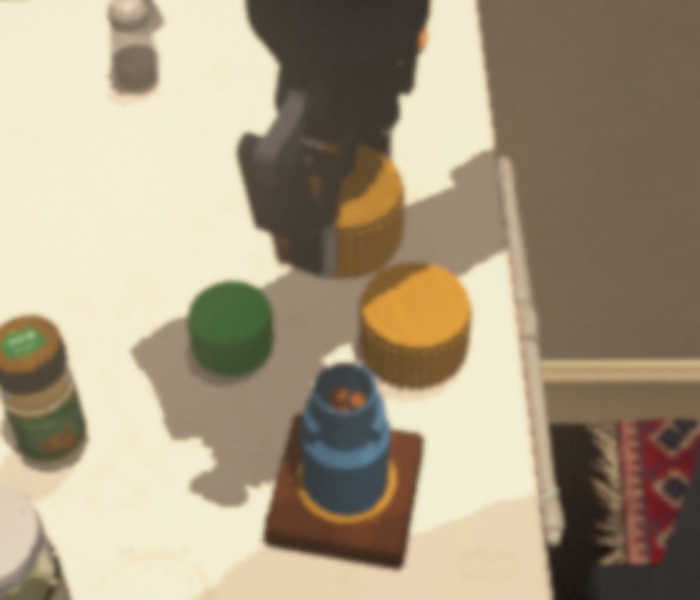

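The picture shows the jar open, neck at crop (350,390), and the cap between the fingers at crop (350,210). I'll carry it over to the mat.

Emit:
{"method": "apply_moves", "body": {"xyz": [[-1,-15,0],[-1,-28,0],[-1,-34,0],[-1,-34,0],[-1,-34,0],[-1,-34,0],[-1,-34,0],[-1,-34,0]], "spin": [-0.06,-0.06,-0.06,-0.06,-0.06,-0.06,-0.06,-0.06]}}

```text
clock: 8.88
tcp_pos: [0.4752, -0.0371, 0.2356]
tcp_rot: [-179.8, -0.1, 127.8]
wrist_force: [1.1, -0.4, -0.9]
opening: 0.0552
```

Emit:
{"method": "apply_moves", "body": {"xyz": [[-1,-34,0],[-1,-34,0],[-1,-34,0],[-1,-34,0],[-1,-34,0],[-1,-28,0],[-1,-15,0],[-1,-9,0]], "spin": [-0.06,-0.06,-0.06,-0.06,-0.06,-0.06,-0.06,0]}}

```text
clock: 9.55
tcp_pos: [0.4673, -0.2593, 0.2357]
tcp_rot: [-179.8, -0.1, 103.6]
wrist_force: [-0.2, 0.6, -0.6]
opening: 0.0551
```

Emit:
{"method": "apply_moves", "body": {"xyz": [[0,0,-20],[0,0,-30],[0,0,-30],[0,0,-30],[0,0,-30],[0,0,-20],[0,0,0],[0,0,0]], "spin": [0,0,0,0,0,0,0,0]}}

```text
clock: 10.22
tcp_pos: [0.4683, -0.2554, 0.0762]
tcp_rot: [-179.9, -0.2, 104.0]
wrist_force: [0.5, -0.5, -0.7]
opening: 0.0555
```

```bash
python3 - <<'E'
from h import *
s=get_state();print(s['tcp_pos'],s['tcp_rot'],s['opening'],s['wrist_force'])
a=grab_frame("scene")[130:290,220:420,::-1];b=grab_frame("top")[160:310,330:530,::-1]
cv2.imwrite('pics/s4.png',np.hstack([cv2.resize(a,(400,320)),cv2.resize(b,(400,320))]))
E
```

```text
[ 0.46834272 -0.25542369  0.07622168] [-179.87375136   -0.19689652  104.0139579 ] 0.05547364290464545 [ 0.48283177 -0.50794244 -0.71169529]
```

View pics/s4.png

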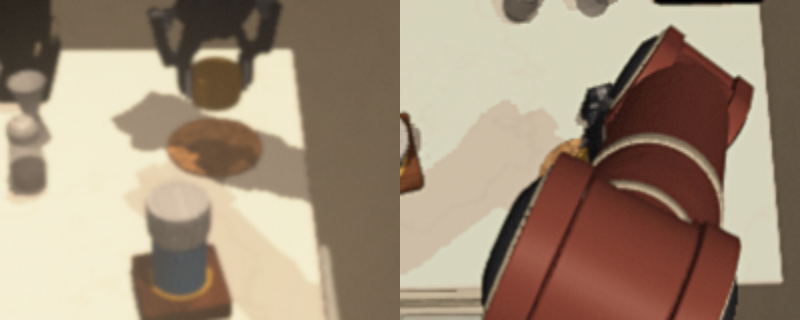

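The cap is held level above the mat, at (215,82) with the mat at (215,147) in the left crop. I'll lower it, slowing down near contact.

Emit:
{"method": "apply_moves", "body": {"xyz": [[0,-2,-15],[0,0,-18],[0,0,-14],[0,0,-8],[0,0,-4],[0,0,-2],[0,0,0],[0,0,0]], "spin": [0,0,0,0,0,0,0,0]}}

```text
clock: 10.98
tcp_pos: [0.4694, -0.2598, 0.0172]
tcp_rot: [179.9, 0.1, 103.9]
wrist_force: [-0.5, -0.3, -0.2]
opening: 0.0546
```

Emit:
{"method": "apply_moves", "body": {"xyz": [[0,0,-1],[0,0,-1],[0,0,-1],[0,0,0],[0,0,0],[0,0,0]], "spin": [0,0,0,0,0,0]}}

```text
clock: 11.48
tcp_pos: [0.4687, -0.2595, 0.0133]
tcp_rot: [-180.0, 0.0, 103.9]
wrist_force: [0.4, 0.6, -2.2]
opening: 0.0552
```

Emit:
{"method": "apply_moves", "body": {"xyz": [[0,0,-1],[0,0,-1],[0,0,0],[0,0,0],[0,0,0]], "spin": [0,0,0,0,0]}}

```text
clock: 11.9
tcp_pos: [0.4687, -0.2595, 0.0113]
tcp_rot: [-180.0, -0.0, 103.9]
wrist_force: [-0.3, -0.1, -0.7]
opening: 0.055
```

Emit:
{"method": "apply_moves", "body": {"xyz": [[0,0,-1],[0,0,0],[0,0,0],[0,0,0]], "spin": [0,0,0,0]}}

```text
clock: 12.23
tcp_pos: [0.4687, -0.2595, 0.0103]
tcp_rot: [-180.0, -0.0, 103.9]
wrist_force: [-0.0, -0.0, -0.6]
opening: 0.0549
```

Emit:
{"method": "apply_moves", "body": {"xyz": [[0,0,-0.5],[0,0,0],[0,0,-0.5],[0,0,0],[0,0,0]], "spin": [0,0,0,0,0]}}

```text
clock: 12.65
tcp_pos: [0.4688, -0.2595, 0.0098]
tcp_rot: [180.0, 0.0, 103.9]
wrist_force: [-0.5, 0.6, 3.7]
opening: 0.055
```

Emit:
{"method": "apply_moves", "body": {"xyz": [[0,0,-0.5],[0,0,0],[0,0,0]], "spin": [0,0,0]}}

```text
clock: 12.9
tcp_pos: [0.4688, -0.2595, 0.0097]
tcp_rot: [180.0, 0.0, 103.9]
wrist_force: [-1.1, 1.1, 9.2]
opening: 0.055
```

Contact came at TCP z 0.0098, against a predicted 0.0096, with about 9 N. Releasing.

Emit:
{"method": "apply_moves", "body": {"xyz": [[0,0,0],[0,0,0],[0,0,0],[0,0,0],[0,0,0],[0,0,0],[0,0,0],[0,0,0]], "spin": [0,0,0,0,0,0,0,0], "jaw": 1}}

```text
clock: 13.57
tcp_pos: [0.4687, -0.2595, 0.0087]
tcp_rot: [-180.0, -0.0, 103.9]
wrist_force: [-0.8, 0.3, -0.7]
opening: 0.0857
```

Emit:
{"method": "apply_moves", "body": {"xyz": [[0,0,5],[0,0,10],[0,0,20],[0,0,30],[0,0,30],[0,0,30],[0,0,30],[0,0,20]], "spin": [0,0,0,0,0,0,0,0]}}

```text
clock: 14.23
tcp_pos: [0.4695, -0.2602, 0.1879]
tcp_rot: [179.8, 0.2, 103.8]
wrist_force: [0.6, 0.4, -0.2]
opening: 0.0856
```

Emit:
{"method": "apply_moves", "body": {"xyz": [[0,30,0],[0,30,0],[0,30,0],[0,30,0],[0,30,0],[0,30,0],[0,0,0],[0,0,0]], "spin": [0,0,0,0,0,0,0,0]}}

```text
clock: 14.9
tcp_pos: [0.4688, -0.0775, 0.1846]
tcp_rot: [179.9, -0.0, 104.1]
wrist_force: [-0.3, -1.2, 1.1]
opening: 0.0853
```

```bash
python3 - <<'E'
from h import *
s=get_state();print(s['clock'],s['tcp_pos'],s['opening'],s['wrist_force'])
A=grab_frame("scene");B=grab_frame("top")
cv2.imwrite('pics/s5.png',A[:,:,::-1])
cv2.imwrite('pics/t5.png',B[:,:,::-1])
print(proj("scene",[[.468,-.258,.042],[.468,-.258,.006]]),proj("top",[[.468,-.258,.042]]))
E
```

```text
14.9 [ 0.46882599 -0.07746749  0.18462246] 0.08526174510640873 [-0.27571894 -1.216886    1.05123362]
[[327.06082478 189.84713527]
 [327.00321242 202.77197397]] [[425.21174613 245.05177157]]
```

View pics/s5.png

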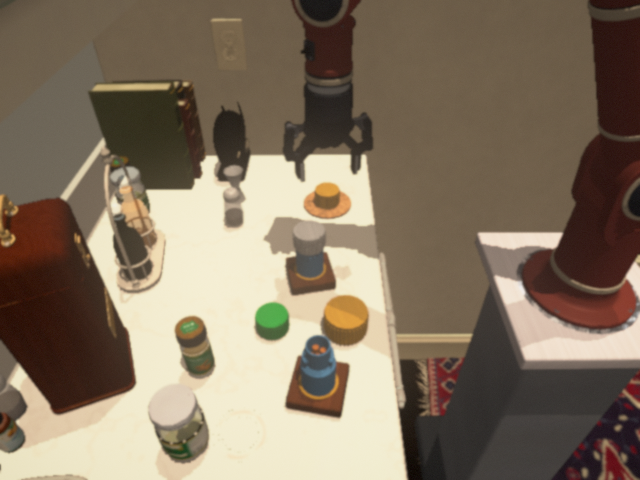

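View pics/t5.png

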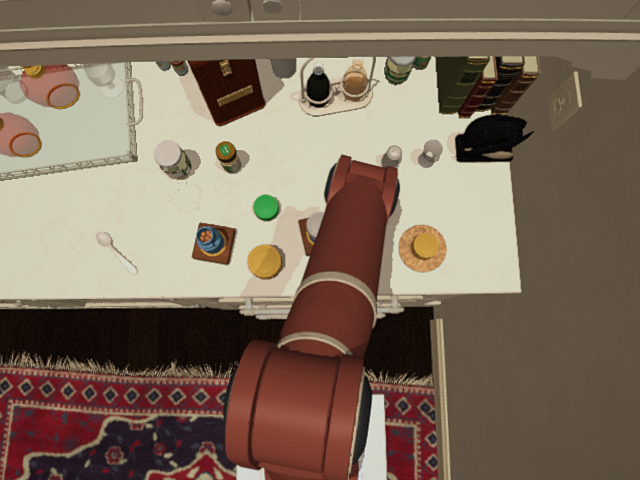

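The cap stands upright and centred on the mat: top face at scene (327,189), predicted (327,190), and top (426,246), predicted (425,245). The jar is open, nothing else has moved and the gripper is clear.

```bash
python3 -c "
from cell import *
print(close_job())"
```

```text
the job is handed in; nothing more can be done
None
```

The brass cap is off the blue jar and standing right way up in the middle of the cork mat. I handed the job in at about 15 s of the 48 s allowed.

- **Unscrewing:** I gripped the cap at 50 N and turned it 85° anticlockwise at constant height. A 7 mm test lift met only about 4.5 N, so the thread had let go, and I lifted it straight off.
- **Setting down:** I lowered it in small steps until it touched, with about 9 N of contact force, then let go and moved the gripper away.
- **Last checks:** In both cameras the cap's top face is within about 1 px of where it should be on the mat. The jar is open, and the steel-capped jar, the larger brass lid and the green cap have not moved. The gripper is empty and touching nothing.
- **One mismatch:** The jaw opening read 55 mm on the 58 mm cap. I put this down to soft pads; the scene picture showed both pads on the cap, and it held throughout.

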